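# Turn the drain hook home and hang the slide rack

### The job

Turn the swivel hook on the drain stand clockwise (seen from above) up against its stop pin over the drip tray, and press it home there by feel: hold it against the pin for about a second with about 10 N, never more than 13 N on the hook. Then gently hang the slide rack by its bail on the hook, seated down in the groove between the two discs, let it go and leave it hanging still, with the hook still against its pin. Leave everything else on the bench where it stands.

Things in the scene. Friction and masses are not known exactly. Their poses are not given: they have to be found in the camera images.
- hook: Swivel hook on top of the stand's post. Origin on the vertical swivel axis at the height of the arm's centreline, 185 mm above the bench; x runs out along the arm, z up. Arm: 9 mm steel rod. Hub 32 mm wide, 12 mm above the arm axis. Turns stiffly and stays where left (0.22 N m: 2.4 N at 92 mm). Starts 45 to 86 degrees anticlockwise (from above) of its stop; push it clockwise.
- hook_groove (a point): Middle of the groove, on the arm's centreline, 66 mm from the swivel axis; axes as hook. The groove, for the bail, is the 12 mm gap between two discs (20 mm diameter, 3 mm thick) on the arm at 57-60 and 72-75 mm from the axis.
- hook_tip (a point): Top of the hook's upturned tip: the arm ends 110 mm from the swivel axis and turns straight up, to 26.5 mm above its centreline. The rod is bare from 75 to 105 mm, room to push it with closed fingers.
- stop_pin (a point): Stop pin: upright 9 mm pin 30 mm from the swivel axis, 9 mm beside the arm's home line on the clockwise side, at arm height. Its x axis is the arm's direction when home, but the readings are too coarse to seat the arm: feel for the pin, where the push rises well above the swivel's drag. The pin stands on a collar clamped fast on the post.
- stand: Drain stand, fixed to the bench: foot 100 x 50 x 14 mm, post 18 mm diameter on the origin (underside), and a steel drip tray 160 (x) x 170 (y) x 16 mm high, centred 115 mm along the stand's -y. The hook's home direction lies within 13 degrees of the stand's -y, over the tray.
- rack: Steel staining rack with glass slides (0.15 to 0.3 kg), loose on the bench: cage 46 (x) x 80 (y) x 36 mm high with an upright wire bail (6 mm rod) in the plane x = 0. Origin: centre of the underside, z up; same after half a turn. Hung up, the bail's plane is square to the hook's arm, which passes through the bail: bring it on from beyond the tip, over it.
- rack_bar (a point): Underside of the middle of the bail's top bar, 86 mm above the rack's underside; axes as the rack. The bar runs along y, 5 mm lower at its ends; the opening under it is 71 mm wide and from 36 to 86 mm up. Seated in the groove this point is about 4.5 mm above the arm's centreline; lying on a disc, about 10 mm.
- rack_tab (a point): On the black grip tab that stands on the bar's middle: 12 (x) x 20 (y) mm, 91 to 123 mm above the rack's underside; this point is 111 mm up. Grip it across its 20 mm width, fingers along y over the bar: with the TCP here the tips just clear the bar.
- beaker: Bystander: glass beaker, 60 mm diameter, 75 mm high. Origin under its centre.
- reagent: Bystander: amber bottle, 56 mm diameter, 120 mm high.
- slidebox: Bystander: white slide box, 87 x 102 x 30 mm.
- petri: Bystander: stack of three petri dishes, 58 mm diameter, 44 mm high.
- lowrack: Bystander: low steel rack without a bail, 50 x 85 x 36 mm.
- spatula: Bystander: steel spatula, 170 mm long, lying flat.
Mind the look-alikes: they are no part of the job. Leave any blue or green look-alike of the rack alone.

How it is judged:
By the outcome, as a careful person would: the job done as asked, in the order asked, and still so for the second after the job is handed in, with the robot touching nothing.
It also fails if it takes over 72 s, if anything falls off the work surface, if the arm or the gripper's body presses on something with over 40 N, if the wrist force passes 120 N, or if a joint passes its speed limit or range.

### The arm

A 7-joint arm with a two-finger parallel gripper is mounted at the origin on the work surface. World frame = base frame: x ahead of the robot, y to its left, z up, the work surface at z = 0. Lengths are in m, angles in rad, forces in N, time in s.
With the tool pointing down it reaches from about 0.4 to 0.9 m from the base axis. Payload 5.5 kg.
Tool frame: the origin (TCP) lies between the finger pads, 19 mm behind the fingertips; this is the grasp point; z points along the fingers, y is the line along which they close (so a half turn about z gives the same grasp; the last joint's range is limited). The gripper opens to 92 mm and grips with 3 to 60 N. Pads are 19 mm wide; open, the fingers measure 130 mm over their backs; the gripper's body (75 mm by 190 mm) begins 47 mm behind the grasp point.
Start: joints at [0.263, 0.501, -0.427, 1.55, 0.221, 1.138, -0.21], TCP at [0.65, 0, 0.246] pointing down, gripper open.
Joint ranges: [-2.88, 2.88], [-0.31, 2.03], [-1.54, 1.56], [0.2, 2.42], [-1.41, 4.55], [0.19, 2.02], [-2.57, 2.57]. Speed limits (rad/s): [2.57, 2.57, 3.14, 3.14, 3.14, 3.14, 3.14].

### API

Orientations are given as a unit quaternion [x, y, z, w].
In Python, from bench import manip, effector, viewer gives the robot as it stands. Calls block until the motion is done:
- manip.move_pose(position, orientation): joint-space move of the TCP to a pose.
- manip.servo_line(position, ori=None, vel=0.15): straight line of the TCP; ori=None keeps the orientation; vel is the mean speed in m/s.
- manip.movej(angles): joint-space move.
- effector.open_jaws() and effector.close(f_grip=None): open the fingers fully, or close them until they stop; f_grip is the grip in N (None keeps the last).
- manip.sleep(seconds).
- manip.solve_ik(position, orientation): joint angles nearest the present ones, or None.
- viewer.get_image(name): name is "scene" or "side" or "wrist"; returns the picture (420x560x3 uint8, red, green, blue); there is no depth.
- viewer.get_calibration(name): a dict with "vfov" (degrees; the focal length in pixels is half the picture's height over the tangent of half this angle, whatever the lens; pixels are square), "cx", "cy" (the principal point, pixels), "eye" and "attitude" of the camera in the world. Camera axes: x right, y down, z forward; pixel columns grow to the right and rows downward; lengths in m; the calibration is good to about 2 mm. The wrist camera is an equidistant fisheye: a pixel r from the principal point sees the ray r / f radians off the axis. A picture is of the moment at which its call begins: read the wrist's pose just before it. get_calibration takes no time and is no camera call; for the wrist camera it gives the pose at the moment of the call.
A pose or a line that the arm cannot do raises manip.PlanningError and nothing moves.
- manip.hand_in(): hands the job in; it is judged then, once.
Readings, each from a call of its own:
- manip.current_clock(): time.
- manip.current_q(): joint angles.
- manip.current_joint_velocities(): joint speeds.
- manip.current_tau(): joint torques, N m.
- manip.current_tool_pos(): TCP position.
- manip.current_tcp_rot(): TCP orientation.
- manip.current_force(): force on the tool from outside, world axes, zero at the start.
- manip.current_wrist_torque(): the same for the moment, N m.
- manip.current_finger_gap(): finger opening in m.
- manip.current_gripper_force(): force on a finger pad.
Only numpy, scipy, OpenCV 4.12 (cv2) and the standard library are available. Lean on these libraries where they do the work, as an engineer would, in place of code of your own. Each camera call takes 0.05 s, during which the arm holds its last target. There are 200 camera calls.

## Working session

There is one attempt and no reset: what is moved stays moved. The work goes in short steps, each a Python script; the robot and the scene stay as the last script left them, time stands still between calls to the robot, and variables do not carry over. Pictures are saved under pics/ and viewed, at most 10 in all, crops included, and the job is handed in when it is done.

```bash
mkdir -p pics; ls; cat > h.py <<'E'
import numpy as np, cv2
from scipy.spatial.transform import Rotation as R
from bench import manip, effector, viewer
def ray(c,u,v,fish=False):
    f=210/np.tan(np.radians(c["vfov"])/2); x,y=u-c["cx"],v-c["cy"]
    if fish:
        r=np.hypot(x,y); t=r/f; d=np.array([x/r*np.sin(t),y/r*np.sin(t),np.cos(t)]) if r>0 else np.array([0,0,1.])
    else: d=np.array([x,y,f]); d=d/np.linalg.norm(d)
    a=np.array(c["attitude"],float)
    M=a if a.shape==(3,3) else R.from_quat(a).as_matrix()
    return np.array(c["eye"]),M@d
def onz(c,u,v,z,fish=False):
    e,d=ray(c,u,v,fish); return e+d*(z-e[2])/d[2]
def tri(*rs):
    A=sum(np.eye(3)-np.outer(d,d) for e,d in rs); b=sum((np.eye(3)-np.outer(d,d))@e for e,d in rs)
    return np.linalg.solve(A,b)
E
python3 - <<'E'
from h import *
for n in ("scene","side","wrist"):
    c=viewer.get_calibration(n); print(n,c)
    im=viewer.get_image(n); cv2.imwrite(f"pics/{n}0.png",im[:,:,::-1])
a,b,w=[cv2.imread(f"pics/{n}0.png") for n in("scene","side","wrist")]
cv2.imwrite("pics/s0.png",cv2.resize(a,(798,598),interpolation=cv2.INTER_CUBIC))
cv2.imwrite("pics/d0.png",cv2.resize(b,(798,598),interpolation=cv2.INTER_CUBIC))
print(manip.current_tcp_rot(),manip.current_clock())
E
```

```text
pics
scene {'vfov': 48.7320529817496, 'cx': 283.4554126420415, 'cy': 200.5712437781092, 'eye': array([ 1.04814188, -0.70378333,  0.95775177]), 'attitude': array([ 0.86800356,  0.30921148, -0.12523696, -0.36779584])}
side {'vfov': 45.46143398673291, 'cx': 278.0393323296805, 'cy': 210.00865870409825, 'eye': array([-0.16535633,  0.80071446,  0.93350604]), 'attitude': array([-0.30649222,  0.83993883, -0.41968196,  0.15630847])}
wrist {'vfov': 65.70646984690485, 'cx': 282.7655916878235, 'cy': 209.15842424130562, 'eye': array([0.65024488, 0.08424838, 0.3834797 ]), 'attitude': array([ 9.87785409e-01,  1.49775337e-04, -1.10174111e-03,  1.55816400e-01])}
[ 7.07097978e-01  7.07115184e-01 -5.15127694e-04 -5.48346807e-04] 0.15
```

View pics/s0.png

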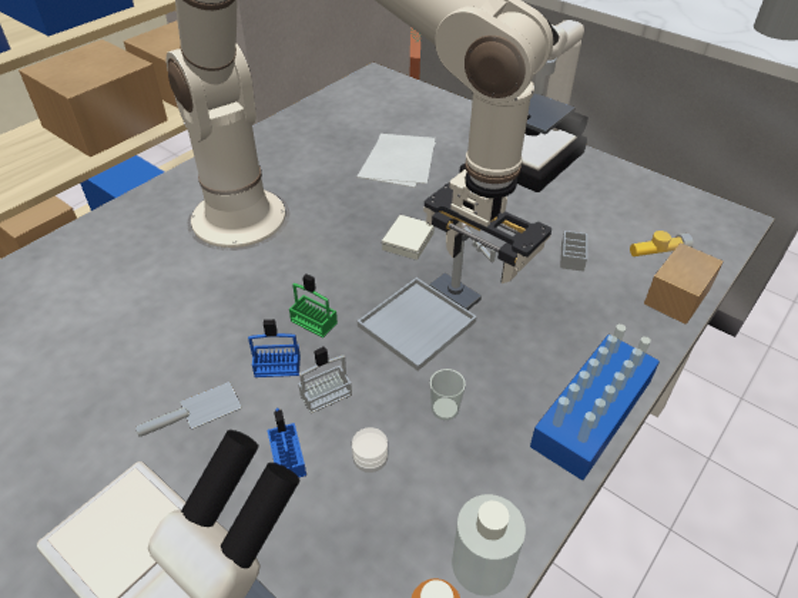

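View pics/d0.png

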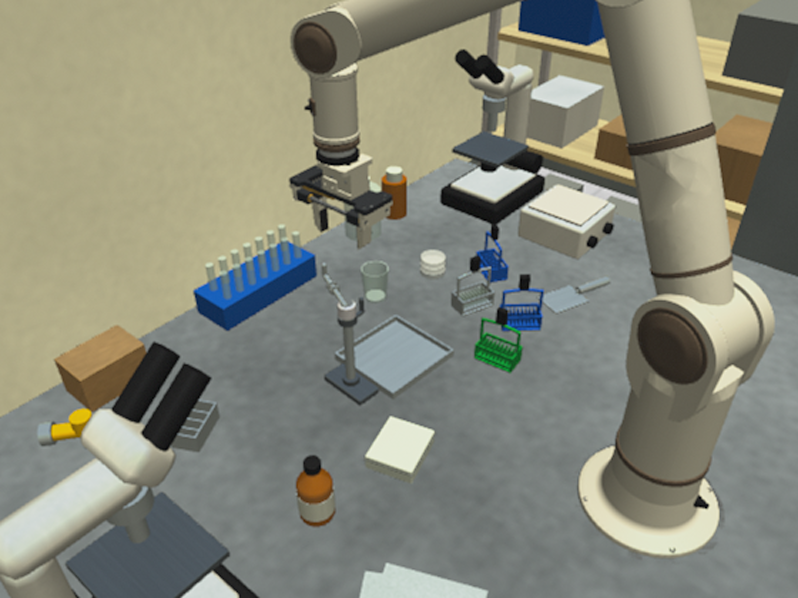

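The scene picture (798x598) shows these candidates for the rack:
- Silver rack with bail and black tab at (325,380), tab (321,356).
- Blue ones at (275,355) and (287,450), and a green one at (313,312).
- Bail-less low rack at (573,250).

I choose the silver one, which is at (473,292) in the side view. In the side view the hook hub is at (347,312), the tip at about (325,268) and the tray at (395,353).

```bash
python3 - <<'E'
from h import *
s,d=viewer.get_calibration("scene"),viewer.get_calibration("side")
k=1.4245
S=lambda u,v:ray(s,u/k,v/k); D=lambda u,v:ray(d,u/k,v/k)
print("tab",tri(S(321,356),D(475,264)))
print("base side z14",onz(d,350/k,380/k,.014))
print("hub side z197",onz(d,347/k,305/k,.197),"tip",onz(d,325/k,266/k,.2115))
for u,v in((418,280),(476,318),(419,367),(358,322)): print("tray",onz(s,u/k,v/k,.016))
a,b,w=[cv2.imread(f"pics/{n}0.png") for n in("scene","side","wrist")]
c1=cv2.resize(a[230:300,195:265],(300,300),interpolation=cv2.INTER_CUBIC)
c2=cv2.resize(b[170:270,200:300],(300,300),interpolation=cv2.INTER_CUBIC)
o=np.zeros((600,790,3),np.uint8); o[:420,:560]=w[:420]; o=o[:600]
o[:300,490:790]=c2; o[300:,490:790]=c1
o[:420,:490]=w[:,35:525]
cv2.imwrite("pics/c1.png",o)
E
```

```text
tab [ 0.50520075 -0.23746349  0.10687115]
base side z14 [0.53594263 0.11300604 0.014     ]
hub side z197 [0.52743834 0.11778572 0.197     ] tip [0.62415333 0.07214716 0.2115    ]
tray [0.45998054 0.08488392 0.016     ]
tray [0.61311207 0.0726681  0.016     ]
tray [ 0.60213012 -0.09353416  0.016     ]
tray [ 0.44295774 -0.0812944   0.016     ]
```

View pics/c1.png

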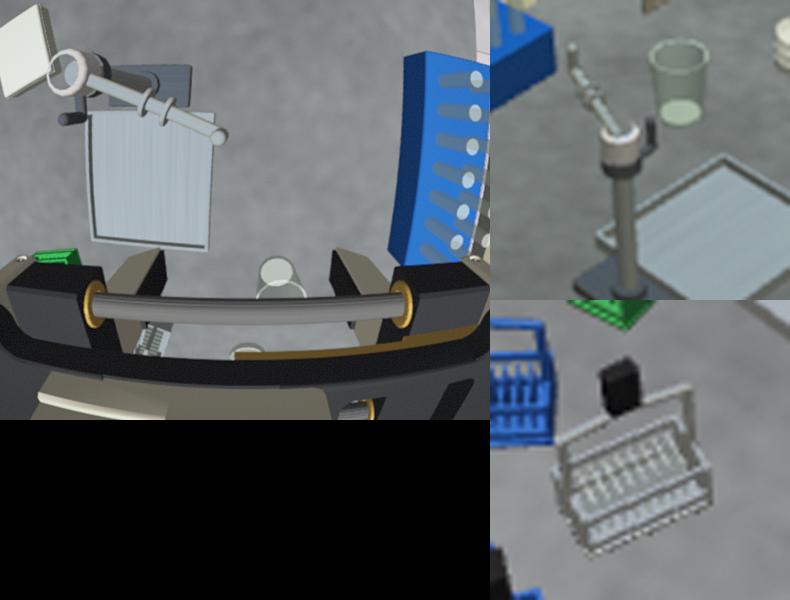

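The crop confirms the silver rack with a bail and black tab (scene crop). In the wrist crop, the hub is at (68,74), the discs at about (148,102) and (168,112), the tip at (220,135) and the dark pin at (70,118). Next I refine the poses and go to the pre-push point.

```bash
cat >> h.py <<'E'
def down(yaw):  # tool z down, tool y along world angle yaw; folded to half-turn nearest start (tool y along +x)
    y=np.array([np.cos(yaw),np.sin(yaw),0]); z=np.array([0,0,-1.]); x=np.cross(y,z)
    return R.from_matrix(np.c_[x,y,z]).as_quat()
E
python3 - <<'E'
from h import *
w=viewer.get_calibration("wrist"); d=viewer.get_calibration("side")
k=1.4245
hub=onz(w,103,74,.197,1); tip=onz(w,255,135,.2115,1); pin=onz(w,105,118,.190,1)
print("wrist hub",hub,"tip",tip,"pin",pin,"len",np.hypot(*(tip-hub)[:2]),np.degrees(np.arctan2(*(tip-hub)[1::-1])))
print("pin ang",np.degrees(np.arctan2(*(pin-hub)[1::-1])),np.hypot(*(pin-hub)[:2]))
print("tri hub",tri(ray(w,103,74,1),ray(d,347/k,305/k)),"tip",tri(ray(w,255,135,1),ray(d,325/k,266/k)))
for u,v in((123,113),(249,114),(242,248),(130,240)): print("tray",onz(w,u,v,.016,1))
a=np.radians(-24); h=hub[:2]
p=h+.09*np.array([np.cos(a),np.sin(a)])+.06*np.array([-np.sin(a),np.cos(a)])
effector.close(20)
for yaw in (a+np.pi/2,a-np.pi/2):
    print(yaw, manip.solve_ik([*p,.26],down(yaw)))
print("F",manip.current_force(),manip.current_clock(),manip.current_finger_gap())
E
```

```text
wrist hub [0.53798996 0.11228092 0.197     ] tip [0.63530333 0.06971342 0.2115    ] pin [0.534102   0.08397431 0.19      ] len 0.10621621633531426 -23.625872984173974
pin ang -97.82072815769088 0.02857237626318335
tri hub [0.53366279 0.11265885 0.19066505] tip [0.63314859 0.06716081 0.20435787]
tray [0.4563842  0.08742277 0.016     ]
tray [0.61180368 0.0771853  0.016     ]
tray [ 0.59864104 -0.08570391  0.016     ]
tray [ 0.44576097 -0.0780404   0.016     ]
1.1519173063162573 [ 0.23223693  0.55837005 -0.69111059  1.50745441  0.36937834  1.20923983
  0.63627659]
-1.9896753472735358 [-0.20104544  0.46844145 -0.05525138  1.52440638  0.02732557  1.14949913
 -2.25120729]
F [-0.46921024 -0.12195767  0.75804662] 1.5917 0.0001599861190171053
```

```bash
cat >> h.py <<'E'
HUB=np.array([.537,.1125])
def er(p): return np.array([np.cos(p),np.sin(p)])
def et(p): return np.array([-np.sin(p),np.cos(p)])
def push(deg,off=.0235,r=.09,z=.187,vel=.06):
    p=np.radians(deg); manip.servo_line([*(HUB+r*er(p)+off*et(p)),z],down(p+np.pi/2),vel=vel)
def Ft(deg,n=1,b=np.zeros(3)):
    f=np.mean([manip.current_force() for _ in range(n)],0)-b
    return f[:2]@et(np.radians(deg))
E
python3 - <<'E'
from h import *
p=np.radians(-24)
manip.servo_line([.65,0,.28],vel=.2)
manip.move_pose([*(HUB+.09*er(p)+.055*et(p)),.26],down(p+np.pi/2))
push(-24,.055,vel=.15); manip.sleep(.2)
b=np.array(manip.current_force()); print("bias",b,manip.current_clock())
for o in (.035,.030,.027,.0245): push(-24,o); print(o,Ft(-24,3,b))
for a in np.arange(-27,-63,-3): 
    push(a); print(a,round(Ft(a,1,b),2),round(manip.current_clock(),2))
    if Ft(a,1,b)>7: break
print(manip.current_tool_pos(),manip.current_force())
cv2.imwrite("pics/w2.png",viewer.get_image("wrist")[:,:,::-1])
E
```

```text
bias [-0.57940226  0.44327801 -0.12000476] 3.575
0.035 -1.0498558035879706
0.03 -0.9151983949727829
0.027 -0.0628667715017969
0.0245 0.16244766709713934
-27 -0.88 5.06
-30 -0.15 5.31
-33 1.53 5.56
-36 0.22 5.81
-39 1.86 6.06
-42 0.98 6.31
-45 0.67 6.56
-48 0.32 6.81
-51 0.13 7.06
-54 1.41 7.31
-57 0.55 7.56
-60 0.82 7.81
[0.60221983 0.04625593 0.18697202] [ 0.18858118  0.74592498 -0.50610455]
```

View pics/w2.png

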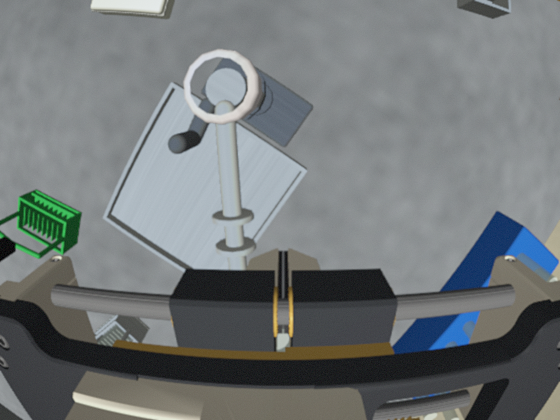

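The wrist view shows the hub at (224,86), the disc centres at about (233,216) and (235,245) and the pin top at (180,144). The finger block stands right of the rod.

```bash
python3 - <<'E'
from h import *
w=viewer.get_calibration("wrist")
g=lambda u,v,z: onz(w,u,v,z,1)[:2]
h=g(222,87,.197); m=g(234,231,.185); m1=g(229,160,.185)
print(h,m,np.hypot(*(m-h)),np.degrees(np.arctan2(*(m-h)[::-1])),np.degrees(np.arctan2(*(m-m1)[::-1])))
for z in(.185,.19,.195,.2):
  p=g(180,142,z); print(z,p,np.hypot(*(p-h)),np.degrees(np.arctan2(*(p-h)[::-1])))
f=[]
for i in range(30): f.append(manip.current_force()); manip.sleep(.01)
f=np.array(f); print(f.mean(0),f.std(0),manip.current_clock())
E
```

```text
[0.5357506  0.11474635] [0.56916931 0.05898641] 0.06500755094748153 -59.06439936833409 -58.4796120630343
0.185 [0.52801284 0.08402304] 0.03168272250133002 -104.13613114504334
0.19 [0.52917892 0.08527536] 0.03019480625800861 -102.57062003558926
0.195 [0.530345   0.08652768] 0.028731756852394236 -100.84427285693013
0.2 [0.53151108 0.08778   ] 0.027297572890196024 -98.93463485871301
[0.29597443 0.325986   0.25292041] [0.4642711  0.45829564 0.4526103 ] 8.1083
```

```bash
cat >> h.py <<'E'
def fm(n=8):
    f=[]
    for _ in range(n): f.append(manip.current_force()); manip.sleep(.01)
    return np.mean(f,0)
E
python3 - <<'E'
from h import *
push(-60,.032); manip.sleep(.15); b=fm(20); np.save("b.npy",b); print("bias",b)
push(-60,.0245)
a=-60
def F(n=8): return (fm(n)-b)[:2]@et(np.radians(a))
while a>-76:
    a-=2; push(a,vel=.05); f=F(4); print(a,round(f,2),end="; ")
    if f>5: break
print()
while a>-95:
    a-=.3; push(a,vel=.02); f=F(6); print(round(a,2),round(f,2),end="; ")
    if f>4.2: break
print(manip.current_clock(),manip.current_tool_pos())
E
```

```text
bias [-0.22405861 -0.11343925  0.1012906 ]
-62 0.84; -64 1.82; -66 1.39; -68 1.24; -70 1.58; -72 1.51; -74 2.2; -76 2.01; 
-76.3 2.28; -76.6 2.48; -76.9 2.08; -77.2 2.26; -77.5 2.55; -77.8 2.37; -78.1 2.53; -78.4 2.28; -78.7 2.61; -79.0 2.32; -79.3 2.26; -79.6 2.71; -79.9 2.54; -80.2 2.57; -80.5 2.56; -80.8 2.55; -81.1 2.42; -81.4 2.26; -81.7 2.34; -82.0 2.36; -82.3 2.4; -82.6 2.2; -82.9 2.56; -83.2 2.34; -83.5 2.21; -83.8 2.6; -84.1 2.34; -84.4 2.41; -84.7 2.41; -85.0 2.52; -85.3 2.62; -85.6 2.83; -85.9 2.49; -86.2 2.32; -86.5 2.49; -86.8 2.41; -87.1 2.47; -87.4 3.89; -87.7 5.22; 22.9583 [0.5647934  0.02357682 0.18717641]
```

```bash
python3 - <<'E'
from h import *
b=np.load("b.npy"); a=-87.7
def F(n=8):
    f=(fm(n)-b)[:2]; return f@et(np.radians(a)), np.hypot(*f)
while True:
    a-=.15; push(a,vel=.01); f=F(8); print(round(a,2),np.round(f,2),end="; ")
    if f[0]>9.6 or f[1]>10.5: break
t=manip.current_clock()
while manip.current_clock()-t<1.3: print(np.round(F(10),2),end=" ")
print(manip.current_tool_pos())
for o in (.0245,.028,.05): 
    push(a,o,vel=.05); 
print(manip.current_tool_pos(),a)
manip.servo_line([*(HUB+.09*er(np.radians(a))+.05*et(np.radians(a))),.28],vel=.2)
cv2.imwrite("pics/w3.png",viewer.get_image("wrist")[:,:,::-1])
c=viewer.get_calibration("wrist"); print(c,manip.current_clock())
np.savez("c3.npz",eye=c["eye"],att=c["attitude"])
sd=viewer.get_image("side")[:,:,::-1]; sc=viewer.get_image("scene")[:,:,::-1]
cv2.imwrite("pics/sd3.png",sd); cv2.imwrite("pics/sc3.png",sc)
E
```

```text
-87.85 [5.89 6.01]; -88.0 [6.52 6.66]; -88.15 [7.06 7.19]; -88.3 [7.32 7.43]; -88.45 [8.02 8.2 ]; -88.6 [8.5  8.58]; -88.75 [9.13 9.21]; -88.9 [9.55 9.66]; -89.05 [10.09 10.14]; [10.16 10.24] [10.32 10.39] [10.06 10.12] [10.44 10.5 ] [10.31 10.36] [10.04 10.13] [10.48 10.57] [ 9.9  10.01] [10.07 10.14] [10.1  10.17] [10.04 10.13] [10.35 10.43] [10.08 10.16] [9.83 9.89] [10.25 10.33] [10.22 10.28] [0.56463142 0.02311878 0.18764313]
[0.58842304 0.02343372 0.18676959] -89.05000000000005
{'vfov': 65.70646984690485, 'cx': 282.7655916878235, 'cy': 209.15842424130562, 'eye': array([0.58693998, 0.10739066, 0.41727639]), 'attitude': array([ 9.87723045e-01,  8.34225439e-03, -2.27312605e-04,  1.55992118e-01])} 28.9
```

View pics/w3.png

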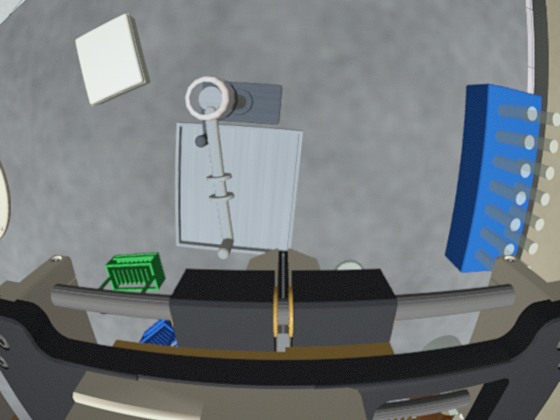

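The wrist view shows the hook pressed home: hub (210,97), discs (216,180) and (219,197), tip (224,253). Its arm lies beside the pin at (201,141). Next I look at the rack from near.

```bash
python3 - <<'E'
from h import *
w=viewer.get_calibration("wrist"); s=viewer.get_calibration("scene")
g=lambda u,v,z: onz(w,u,v,z,1)[:2]
h=g(210,97,.197); m=g(217.5,188.5,.185); t=g(224,253,.2115)
ang=lambda v:np.degrees(np.arctan2(*v[::-1]))
print("hub",h,"groove",m,np.hypot(*(m-h)),"tip",t,np.hypot(*(t-h)),"ang",ang(m-h),ang(t-h),ang(t-m),"pin",g(201,140,.195))
e1=onz(s,210.9,262.2,.084);e2=onz(s,241.7,250.5,.084)
print("bail ends",e1,e2,np.hypot(*(e2-e1)[:2]),"yaw",ang((e2-e1)[:2]))
y=ang((e2-e1)[:2])
effector.open_jaws()
manip.move_pose([.51,-.305,.30],down(0.1)); manip.sleep(.1)
cv2.imwrite("pics/w4.png",viewer.get_image("wrist")[:,:,::-1])
c=viewer.get_calibration("wrist");print(manip.current_clock(),manip.current_tool_pos())
E
```

```text
hub [0.53689835 0.114875  ] groove [0.53836052 0.04768701] 0.06720390506954796 tip [0.54624126 0.00761019] 0.10767093220921503 ang -88.75330821087643 -85.0220245834258 -78.87524485550396 pin [0.52960217 0.08512611]
bail ends [ 0.49033692 -0.27384569  0.084     ] [ 0.52237944 -0.20114351  0.084     ] 0.07945016710603804 yaw 66.21515507811112
31.8833 [ 0.51099791 -0.30303084  0.29997339]
```

View pics/w4.png

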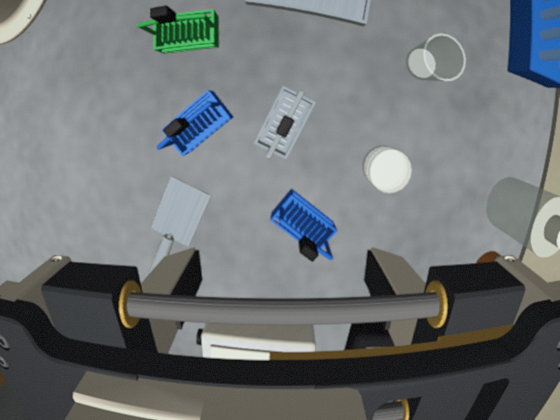

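The near view shows the silver rack at (285,125), its bail bar from about (269,156) to (300,95) and its tab at (286,125). Blue racks lie at (195,123) and (304,222).

```bash
python3 - <<'E'
from h import *
w=viewer.get_calibration("wrist"); s=viewer.get_calibration("scene"); d=viewer.get_calibration("side")
im=cv2.imread("pics/w4.png").astype(int)
m=(im.max(2)<60).astype(np.uint8); m[:100]=0;m[150:]=0;m[:,:262]=0;m[:,310:]=0
M=cv2.moments(m,True); u,v=M["m10"]/M["m00"],M["m01"]/M["m00"]
r=cv2.minAreaRect(cv2.findNonZero(m)); print("tab px",u,v,M["m00"],r)
ang=lambda v:np.degrees(np.arctan2(*v[::-1]))
a=onz(w,269,156,.086,1);b=onz(w,300,95,.086,1)
print("bar",a,b,(a+b)/2,np.hypot(*(a-b)[:2]),ang((b-a)[:2]))
k=1.4245
print("tab z.115",onz(w,u,v,.115,1),"tri",tri(ray(w,u,v,1),ray(s,321/k,356/k),ray(d,475/k,264/k)))
# cage long edges at z=.036: left (255,117? )
for p,q in (((257,150),(285,88)),((288,157),(315,95))):
  A=onz(w,*p,.036,1);B=onz(w,*q,.036,1);print("edge",A,B,ang((B-A)[:2]))
t=onz(w,u,v,.115,1); yaw=np.radians(ang((b-a)[:2]))
for y in(yaw,yaw-np.pi): print(manip.solve_ik([t[0],t[1],.111],down(y)))
manip.move_pose([t[0],t[1],.19],down(yaw)); manip.sleep(.1)
cv2.imwrite("pics/w5.png",viewer.get_image("wrist")[:,:,::-1]); print(manip.current_clock())
E
```

```text
tab px 285.04761904761904 126.22448979591837 147.0 ((284.60003662109375, 125.80001068115234), (9.838699340820312, 18.782970428466797), 26.56505012512207)
bar [ 0.49338003 -0.27344655  0.086     ] [ 0.51974302 -0.20368127  0.086     ] [ 0.50656152 -0.23856391  0.086     ] 0.07458016809172074 69.29935907200732
tab z.115 [ 0.50706258 -0.23753217  0.115     ] tri [ 0.50605599 -0.23787396  0.10695966]
edge [ 0.47640441 -0.27499854  0.036     ] [ 0.50309295 -0.19482651  0.036     ] 71.58786574848594
edge [ 0.51574587 -0.27997477  0.036     ] [ 0.54031387 -0.19926334  0.036     ] 73.0701135027394
[ 0.77644358  0.5292291  -0.49116018  1.88322676  0.33474861  0.81074771
  1.31818928]
[ 0.3854934   0.47899033  0.00580155  1.8970788  -0.00385877  0.76553413
 -1.53866638]
32.8917
```

View pics/w5.png

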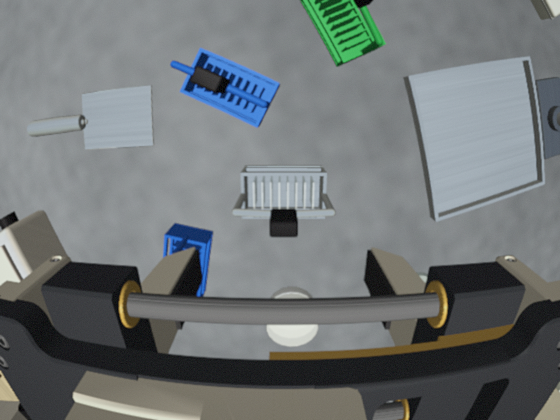

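The rack is centred under the hand (tab 284,222; bar 235–333 level). Now I grip and lift it and go beyond the hook tip.

```bash
python3 - <<'E'
from h import *
q=manip.current_tcp_rot()
manip.servo_line([.5066,-.2378,.112],vel=.12)
effector.close(25); manip.sleep(.15)
print("gap",manip.current_finger_gap(),manip.current_gripper_force(),fm(6))
manip.servo_line([.5066,-.2378,.145],vel=.08)
manip.servo_line([.5066,-.2378,.25],vel=.2)
print("gap",manip.current_finger_gap(),"F",fm(8))
H=np.array([.5365,.114]); p=np.radians(-86)
manip.move_pose([*(H+.165*er(p)),.25],down(p+np.pi/2)); manip.sleep(.2)
cv2.imwrite("pics/w6.png",viewer.get_image("wrist")[:,:,::-1])
print(manip.current_tool_pos(),manip.current_clock(),"gap",manip.current_finger_gap())
E
```

```text
gap 0.01968440430568068 24.999172389507294 [ 0.18440641  0.19818444 -0.56001557]
gap 0.019933041845050476 F [-0.35755254 -0.11743278 -2.41609313]
[ 0.54794956 -0.05128816  0.24991527] 37.8583 gap 0.019746774789186596
```

View pics/w6.png

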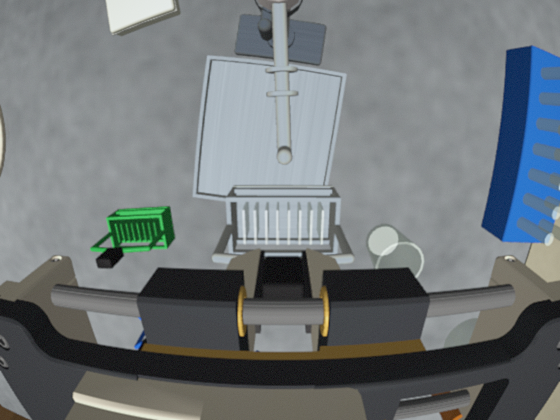

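The wrist view shows the rack held square and the arm nearly on the image column. Discs are at (282,70) and (283,93), the tip top at (285,155).

```bash
python3 - <<'E'
from h import *
w=viewer.get_calibration("wrist")
g=lambda u,v,z: onz(w,u,v,z,1)[:2]
im=cv2.imread("pics/w6.png").astype(int)
d1,d2=g(281.5,71,.185),g(282.5,94,.185); t=g(285,155,.2115); gr=(d1+d2)/2
ang=lambda v:np.degrees(np.arctan2(*v[::-1]))
print("discs",d1,d2,"groove",gr,"tip",t,np.hypot(*(t-gr)),ang(t-gr))
H=np.array([.5365,.114]); print("from hub",ang(t-H),ang(gr-H),np.hypot(*(t-H)),np.hypot(*(gr-H)))
E
```

```text
discs [0.5403205  0.05557888] [0.54192768 0.04114972] groove [0.54112409 0.0483643 ] tip [0.5457052  0.00678874] 0.04182719337437878 -83.71208678068409
from hub -85.09259906534747 -85.97012253303497 0.10760571809044459 0.06579838240376994
```

```bash
python3 - <<'E'
from h import *
w=viewer.get_calibration("wrist"); P=np.array(manip.current_tool_pos())
for u,v in((217,258),(349,258)): print("bar end rel TCP",onz(w,u,v,.224,1)-P)
G=np.array([.5411,.0484]); p=np.radians(-85.3); q=down(p+np.pi/2)
manip.servo_line([*(G+.10*er(p)),.2435],q,vel=.12); b=fm(8)
for r in (.06,.045,.03,.015,0.):
    manip.servo_line([*(G+r*er(p)),.2435],q,vel=.1); f=fm(4)-b; print(r,np.round(f,2))
    if np.hypot(*f[:2])>3: break
manip.sleep(.1)
print(manip.current_tool_pos(),manip.current_clock())
ws=viewer.get_image("wrist")[:,:,::-1]; sd=viewer.get_image("side")[:,:,::-1]
cv2.imwrite("pics/w7.png",ws);cv2.imwrite("pics/sd7.png",sd)
o=np.zeros((600,790,3),np.uint8)
o[:420,:480]=cv2.resize(ws[110:320,160:400],(480,420),interpolation=cv2.INTER_CUBIC)
o[:400,480:780]=cv2.resize(sd[160:260,210:285],(300,400),interpolation=cv2.INTER_CUBIC)
cv2.imwrite("pics/c7.png",o)
E
```

```text
bar end rel TCP [-0.03714548 -0.00105492 -0.02591527]
bar end rel TCP [ 0.03827308  0.00416139 -0.02591527]
0.06 [-0.11 -0.16  0.14]
0.045 [ 0.19 -0.22  0.17]
0.03 [-0.05 -0.24  0.32]
0.015 [ 0.2   0.13 -0.13]
0.0 [-0.2   0.13 -0.3 ]
[0.54116236 0.04768871 0.24345216] 40.1917
```

View pics/c7.png

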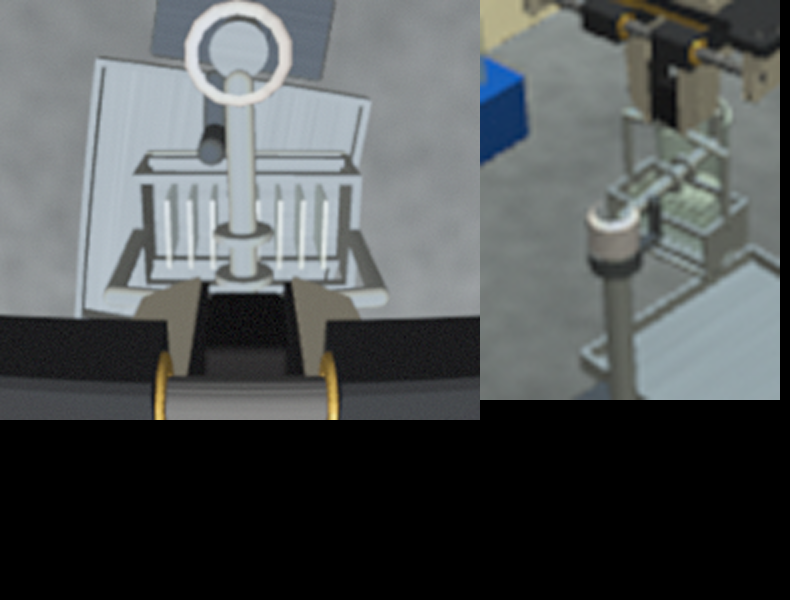

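The crop shows the arm inside the bail, discs at crop (243,232) and (243,273), bar ends at (112,296) and (383,296), and the hub at (238,45). Now I compute the fine offset, then lower with force feedback.

```bash
python3 - <<'E'
from h import *
w=viewer.get_calibration("wrist"); P=np.array(manip.current_tool_pos())
g=lambda u,v,z: onz(w,160+u/2,110+v/2,z,1)[:2]
p=np.radians(-85.3)
# disc rims' tops/centres: centre of ellipses
d1,d2=g(243,234,.185),g(243,274,.185); h=g(238,47,.197)
print("hub",h,"d1",d1,"d2",d2,[(x-h)@er(p) for x in(d1,d2)])
be=(g(113,297,.2155)+g(382,297,.2155))/2
print("bar rel TCP",be-P[:2],"along arm: bar r",(be-h)@er(p),"TCP r",(P[:2]-h)@er(p),"groove mid r",((d1+d2)/2-h)@er(p))
E
```

```text
hub [0.53395142 0.11668179] d1 [0.54020798 0.05584774] d2 [0.54134716 0.04159463] [np.float64(0.06114213962321929), np.float64(0.07544066491388914)]
bar rel TCP [0.00111435 0.00023067] along arm: bar r 0.06918358626323635 TCP r 0.06932217318723057 groove mid r 0.06829140226855421
```

```bash
python3 - <<'E'
from h import *
p=np.radians(-85.3); G=np.array([.5411,.0484])-.0003*er(p)
G=np.array([.5412,.0487])
manip.servo_line([*G,.2435],vel=.05); 
manip.servo_line([*G,.226],vel=.06); b=fm(10); print("bias",b)
z=.226
while z>.2125:
    z-=.001; manip.servo_line([*G,z],vel=.03); f=fm(5)-b; print(round(z,4),np.round(f,2),end="; ")
    if f[2]>1.6 or np.hypot(*f[:2])>2.5: break
print(manip.current_tool_pos(),manip.current_clock(),manip.current_finger_gap())
ws=viewer.get_image("wrist")[:,:,::-1]; sd=viewer.get_image("side")[:,:,::-1]; sc=viewer.get_image("scene")[:,:,::-1]
o=np.zeros((600,790,3),np.uint8)
o[:420,:480]=cv2.resize(ws[110:320,160:400],(480,420),interpolation=cv2.INTER_CUBIC)
o[:400,480:780]=cv2.resize(sd[160:260,210:285],(300,400),interpolation=cv2.INTER_CUBIC)
cv2.imwrite("pics/c8.png",o)
E
```

```text
bias [-0.21488537  0.34414798 -2.10085967]
0.225 [ 0.1  -0.25  0.2 ]; 0.224 [ 0.26 -0.22  0.62]; 0.223 [ 0.32 -0.63 -0.15]; 0.222 [ 0.44 -0.17 -0.24]; 0.221 [ 0.29 -0.13 -0.15]; 0.22 [ 0.49 -0.47  0.33]; 0.219 [ 0.3  -0.89  0.24]; 0.218 [ 0.06 -0.15  0.21]; 0.217 [-0.18 -0.33 -0.15]; 0.216 [-0.2  -0.41 -0.1 ]; 0.215 [-0.08 -0.59  2.72]; [0.54135348 0.04874246 0.21525931] 44.275 0.019937684064937563
```

Contact came at the expected seated height (0.2155, well below the disc height of 0.221). Releasing.

```bash
python3 - <<'E'
from h import *
effector.open_jaws(); manip.sleep(.3)
x,y,z=manip.current_tool_pos()
manip.servo_line([x,y,.25],vel=.06); manip.servo_line([x,y,.33],vel=.15)
manip.servo_line([x,y-.09,.36],vel=.15); manip.sleep(1.5)
ws=viewer.get_image("wrist")[:,:,::-1]; sd=viewer.get_image("side")[:,:,::-1]; sc=viewer.get_image("scene")[:,:,::-1]
np.save("t.npy",0); w=viewer.get_calibration("wrist"); np.savez("c9.npz",**{k:np.array(v) for k,v in w.items()})
cv2.imwrite("pics/w9.png",ws)
o=np.zeros((600,790,3),np.uint8)
o[:420,:480]=cv2.resize(ws[10:220,160:400],(480,420),interpolation=cv2.INTER_CUBIC)
o[:300,480:780]=cv2.resize(sd[160:260,200:300],(300,300),interpolation=cv2.INTER_CUBIC)
o[300:,480:780]=cv2.resize(sc[140:240,260:360],(300,300),interpolation=cv2.INTER_CUBIC)
cv2.imwrite("pics/c9.png",o); print(manip.current_clock())
E
```

```text
49.7917
```

View pics/c9.png

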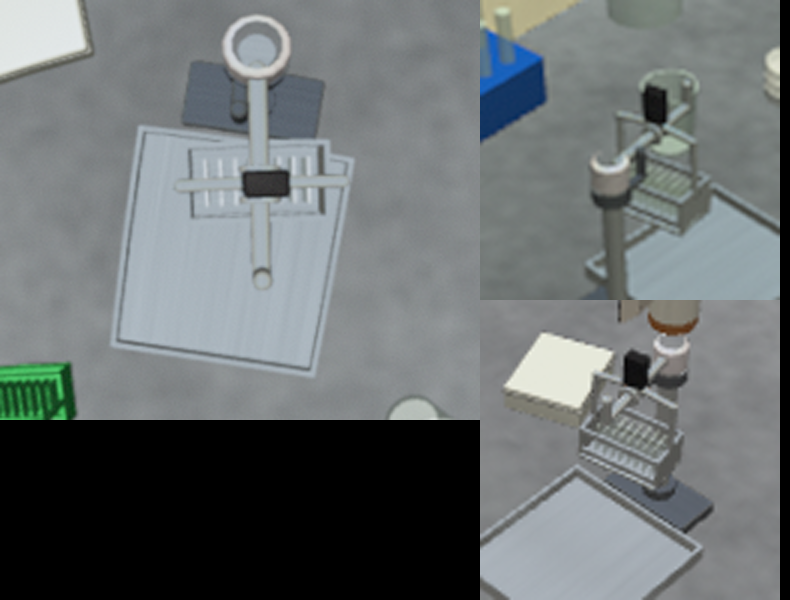

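The rack hangs with its bar in the groove (crop 265,183), level and clear of the hand, with the tip at (262,278) and the hub at (257,47). I check the angle, then hand in.

```bash
python3 - <<'E'
from h import *
w=viewer.get_calibration("wrist")
g=lambda u,v,z: onz(w,160+u/2,10+v/2,z,1)[:2]
h=g(257,47,.197);t=g(262,277,.2115);a=np.degrees(np.arctan2(*(t-h)[::-1])); print(h,t,a)
im=viewer.get_image("wrist")[:,:,::-1]; print("diff",np.abs(im.astype(int)-cv2.imread("pics/w9.png"))[10:220,160:400].max())
if abs(a+85.2)<1.5: print(manip.hand_in())
E
```

```text
[0.53425388 0.11273154] [0.54504995 0.0069272 ] -84.17381067500149
diff 16
the job is handed in; nothing more can be done
None
```

The job is handed in: the hook was held against its pin at about 10 N for over a second, and the rack was released, hanging still in the groove. The last image put the hook within about 1° of its pressed position, which is about as fine as the camera can tell.

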